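Take the filter cassette out of the fume filter box

ROBOT

A 6-joint arm with a two-finger parallel gripper is mounted at the origin on the work surface. World frame = base frame: x ahead of the robot, y to its left, z up, the work surface at z = 0. Lengths are in m, angles in degrees, forces in N, time in s.
With the tool pointing down it reaches from about 0.25 to 0.725 m from the base axis. Payload 4 kg.
Tool frame: the origin (TCP) lies at the very end of the fingers, on their centre line; the grasp point (between the pads) lies 19 mm behind it; z points along the fingers, y is the line along which they close (so a half turn about z gives the same grasp; the last joint's range is limited). The gripper opens to 85 mm and grips with 20 to 120 N. Pads are 22 mm wide; open, the fingers measure 114 mm over their backs; the gripper's body (76 mm by 85 mm) begins 54 mm behind the grasp point. The pads swing forward as they close: fully open they stand 13 mm farther back than shut.
Start: joints at [68.526, 13.785, 0.286, 76.501, 0, 90], TCP at [0.183, 0.465, 0.231] pointing down, gripper open.
Joint ranges: [-155.79, 155.79], [-60.16, 107.12], [-62.33, 73.08], [-114, 123.19], [-81.49, 82.49], [-180, 180]. Speed limits (degrees/s): [159.86, 159.86, 180, 180, 180, 180].

INTERFACE

Orientations are given as a 3x3 rotation matrix whose columns are the frame's x, y, z axes.
In Python, from plant import bot gives the robot as it stands. The module is installed in compiled form; this text tells all that it offers.
- The arm moves only by the tool step_arm, never from a script. Its argument "plan" is a list of rows, each a list of 3 entries, a list of its own where there are three numbers: the shift along the tool's x, y, z in mm, then the turn, a rotation vector about the tool's x, y, z in rad, then the opening in per cent of the stroke, from 0 (shut) to 100 (fully open). A call has exactly 5 rows; each row is the pose to reach, as a shift and turn from the pose commanded when the call began, along the tool's axes at that moment; what a row does not reach only later rows make up. A row lasts 1/12 s, in which the tool goes at most 41.7 mm and 7.16 degrees, less where a joint would pass 70% of its speed; a pose out of reach is approached as far as the arm can. A call with a gripper value outside its range is refused whole. The fingers move at their own pace and stop on an object; "force" is the grip in N (left out, the last holds). Time passes only in rows, so rows that repeat a pose let the fingers close, or fill a call up. It gives the time, the measured TCP pose, the force, the opening and the grip force at its end, in the units of the state.
- bot.read_state(): the state, without advancing time (a new reading comes with each control period).
- bot.capture(name): name is "side" or "top"; returns the picture (384x512x3 uint8, red, green, blue); there is no depth.
- bot.camera_params(name): a dict with "fx", "fy", "cx", "cy" (pixels), "k1" (the pictures are not rectified: a ray, as slopes to the right and down, at radius r is drawn at 1 + k1 r^2 times it, then the intrinsics apply), "cam_to_world" (4x4, takes a point from camera to world coordinates). Camera axes: x right, y down, z forward; pixel columns grow to the right and rows downward; lengths in m; the calibration is good to about 2 mm. A picture is of the moment at which its call begins. camera_params takes no time and is no camera call.
- bot.sign_off(): hands the job in; it is judged then, once.
The state is a dict: "t": time; "joint_pos": joint angles; "joint_vel": joint speeds; "joint_efforts": joint torques, N m; "tcp_pos": TCP position; "tool_rot": TCP orientation; "wrist_force": force on the tool from outside, world axes, zero at the start; "moment": the same for the moment, N m; "finger_gap": finger opening in m; "gripper_force": force on a finger pad.
Only numpy, scipy, OpenCV 4.12 (cv2) and the standard library are available. Lean on these libraries where they do the work, as an engineer would, in place of code of your own. Each camera call takes 0.05 s, during which the arm holds its last target. There are 200 camera calls.

TASK

On the desk stands a grey fume filter box whose green flap is kept shut by a loose aluminium keeper plate on two pins. Lift the keeper plate off by its black grip and set it down flat, without dropping it, on the middle of the dark square mat; then swing the flap right up by its red ball until it stands open, draw the yellow filter cassette out by its orange tab, and hold it up, upright and still, in the gripper with its lower edge at least 6 cm above the box's rim. Finish while still holding the cassette there, with the flap left open and the plate left on the mat, and do not disturb the bottle, the motor or the mug.

Things in the scene. Friction and masses are not known exactly. Their poses are not given: they have to be found in the camera images.
- box_rim (a point): Grey fume filter box, fixed, 144 mm (x) by 174 mm (y). This point: centre of its mouth, 95 mm above the desk, level with the tops of its front and back walls. x runs from the front (red ball side) to the hinge side, y along the hinge, z up. All walls 12 mm thick; the two side walls reach 6 mm above this point, each with a brass pin (6 mm across, 14 mm high) at x -20, y +-78 mm.
- channel (a point): Inside the box: centre of the mouth of the cassette's channel, in a black deck 45 mm below the rim (50 mm above the desk); axes as box_rim. The channel is 16 mm wide (x), 96 mm long (y), 38 mm deep. Above the deck there is free room 45 mm towards the front wall, 75 mm towards the back wall, 75 mm to each side wall.
- flap (a joint): Angle of the green flap's hinge: 0 shut (flat), grows as the front edge swings up and back, 1.57 upright, stop at 1.85. Stiff hinge: the flap stays at whatever angle it is left; about 1 N at the ball moves it.
- flap_hinge (a point): Middle of the flap's hinge line, on the box's back wall, 95 mm above the desk; axes as box_rim, the hinge line is y. Stays put as the flap moves. The green flap is 146 mm long (y), 5 mm thick, and reaches 130 mm from the hinge line.
- flap_ball (a point): Centre of the red ball, 20 mm across, on a rod 8 mm thick, 32 mm beyond the flap's front edge: with the flap shut 162 mm in front of the hinge line, 4 mm higher than it, over free space in front of the box. Moves and turns with the flap (shut: axes as box_rim). It can turn between the finger pads.
- keeper_grip (a point): Loose aluminium keeper plate, 56 (x) by 172 (y) by 6 mm, about 160 g, with two 10 mm holes that fit over the pins. A black grip block 14 (x) by 50 (y) mm stands on its middle, its top 42 mm above the plate's underside. This point: in the grip, 30 mm above the plate's underside. At the start it lies on the side walls across the flap, axes as the box's.
- cassette_mid (a point): Loose filter cassette, about 70 g, 78 mm high: yellow frame 12 (x) by 60 (y) by 42 mm high, grey faces; on its middle an orange tab 10 (x) by 20 (y) by 36 mm high. This point: its centre, 39 mm above its lower edge; z up the tab. At the start it stands in the channel (anywhere along it, 2 mm play across) under the flap, tab top 5 mm below the rim, axes as the box's.
- mat: Dark rubber mat, fixed, 190 mm square and 2 mm thick; origin under its centre at desk level, x and y along its edges, z up. It lies to the left or the right of the box (a notebook, 150 by 190 by 10 mm, lies on the other side).
- bottle: Clear water bottle with a blue label, 68 mm across, 210 mm high, standing loose; origin at the centre of its base. To be left alone.
- motor: Black stepper motor with a dark steel bracket on top, 56 mm square, 114 mm high, standing loose; origin at the centre of its base. To be left alone.
- mug: Blue mug, 80 mm across, 90 mm high, handle at its y side, standing loose; origin at the centre of its base. To be left alone.
Things that resemble listed ones, but are neither listed nor needed, are in the scene too. What is meant by the part that bears keeper_grip is not pink, purple or turquoise, and is the smaller of those in its own colour.

How it is judged:
By the outcome, as a careful person would: the job done as asked, in the order asked, and still so for the second after the job is handed in, while the arm keeps its last pose, push and grip.
It also fails if it takes over 67 s, if anything falls off the work surface, if the arm or the gripper's body presses on something with over 40 N, if the wrist force passes 120 N, or if a joint passes its speed limit or range.

## Working session

There is one attempt and no reset: what is moved stays moved. The work goes in short steps, Python scripts to look and compute and a tool call to move; the robot and the scene stay as the last step left them, time stands still between calls to the robot, and variables do not carry over. Pictures are saved under pics/ and viewed, at most 10 in all, crops included, and the job is handed in when it is done.

Besides the shell and the picture viewer there is one more tool, called after "Emit:" by a JSON object that holds its "name" and its "arguments", one argument or row to a line. step_arm: Moves the arm, as the interface text tells. Its arguments: {"type":"object","properties":{"plan":{"type":"array"},"force":{"type":"number"}},"required":["plan"]}

```bash
mkdir -p pics; cat > h.py <<'E'
import numpy as np, cv2
from plant import bot
def cap(n,f):
    im=bot.capture(n); cv2.imwrite(f'pics/{f}.png',cv2.cvtColor(im,cv2.COLOR_RGB2BGR)); return im
def ray(n,u,v):
    c=bot.camera_params(n); x=(u-c['cx'])/c['fx']; y=(v-c['cy'])/c['fy']
    a,b=x,y
    for _ in range(20):
        s=1+c['k1']*(a*a+b*b); a,b=x/s,y/s
    T=np.array(c['cam_to_world']); return T[:3,3],T[:3,:3]@np.array([a,b,1.])
def onz(n,u,v,z):
    o,d=ray(n,u,v); return o+d*(z-o[2])/d[2]
def proj(n,p):
    c=bot.camera_params(n); T=np.array(c['cam_to_world']); q=T[:3,:3].T@(np.array(p)-T[:3,3]); a,b=q[:2]/q[2]; s=1+c['k1']*(a*a+b*b)
    return np.array([c['fx']*a*s+c['cx'],c['fy']*b*s+c['cy']])
def tri(u1,u2):
    o1,d1=ray('side',*u1);o2,d2=ray('top',*u2)
    s=np.linalg.lstsq(np.c_[d1,-d2],o2-o1,rcond=None)[0]
    a,b=o1+s[0]*d1,o2+s[1]*d2; return (a+b)/2,np.linalg.norm(a-b)
E
python3 - <<'E'
from h import *
np.set_printoptions(precision=3,suppress=True)
cap('side','s0');cap('top','t0')
for n in('side','top'):
    c=bot.camera_params(n);print(c)
s=bot.read_state();print(s)
E
```

```text
{'fx': 445.1101939370437, 'fy': 445.1101939370437, 'cx': 254.2855473410132, 'cy': 189.5622100220148, 'k1': -0.03462047632719939, 'cam_to_world': array([[ 0.836, -0.413,  0.362,  0.04 ],
       [-0.549, -0.613,  0.568, -0.661],
       [-0.013, -0.674, -0.739,  0.976],
       [ 0.   ,  0.   ,  0.   ,  1.   ]])}
{'fx': 348.88437122306294, 'fy': 348.88437122306294, 'cx': 262.8694711376114, 'cy': 188.18969964990958, 'k1': -0.06281502676459835, 'cam_to_world': array([[-0.007, -0.997,  0.073,  0.395],
       [-1.   ,  0.007, -0.009,  0.013],
       [ 0.008, -0.073, -0.997,  1.196],
       [ 0.   ,  0.   ,  0.   ,  1.   ]])}
{'t': 0.1, 'joint_pos': array([68.525, 13.827,  0.222, 76.503,  0.001, 90.   ]), 'joint_vel': array([-0.07 , -0.069,  0.14 , -0.008, -0.008, -0.014]), 'joint_efforts': array([  0.   , -37.314,  25.301,   0.011,   0.   ,   0.   ]), 'tcp_pos': array([0.183, 0.465, 0.231]), 'tool_rot': array([[-0.931,  0.366, -0.001],
       [ 0.366,  0.931, -0.002],
       [ 0.   , -0.002, -1.   ]]), 'wrist_force': array([0.775, 0.01 , 0.182]), 'moment': array([-0.047,  0.009, -0.009]), 'gripper_force': 0.0, 'finger_gap': 0.08561312818824651}
```

View pics/s0.png

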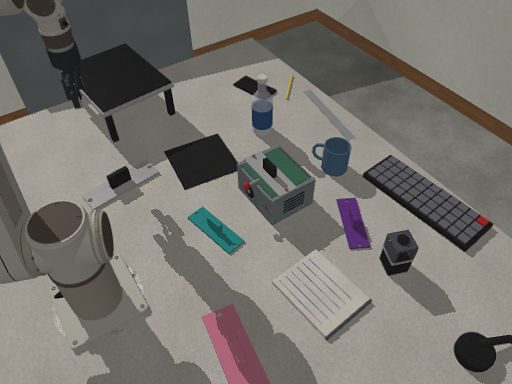

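View pics/t0.png

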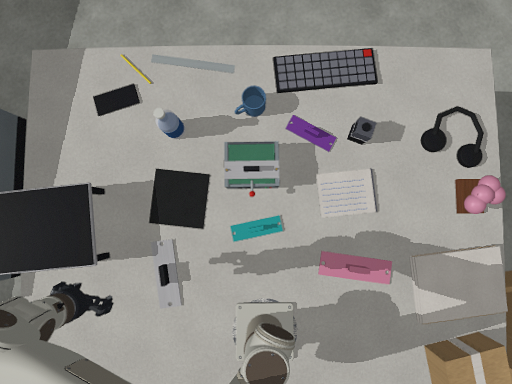

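Side view: the box is at (275,182) with the keeper on it, grip at (269,167), and the red ball at (247,187). The mat is at (201,160), bottle (262,110), mug (335,155) and motor (400,250).

Keeper look-alikes in the top view:
- silver plate on the box (252,169)
- larger silver plate on the desk (167,272)
- turquoise (257,228)
- purple (311,133)
- pink (356,268)

By the description I want the smaller silver one, on the box. I'll check it in a crop.

```bash
python3 - <<'E'
import cv2,numpy as np
t=cv2.imread('pics/t0.png');s=cv2.imread('pics/s0.png')
a=cv2.resize(t[130:210,210:295],(425,400),interpolation=cv2.INTER_CUBIC)
b=cv2.resize(s[140:225,225:325],(375,400)[:1]+(319,),interpolation=cv2.INTER_CUBIC)
o=np.zeros((400,800,3),np.uint8);o[:,:425]=a;o[:319,425:]=b
cv2.imwrite('pics/c0.png',o)
E
```

```text
(no output)
```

View pics/c0.png

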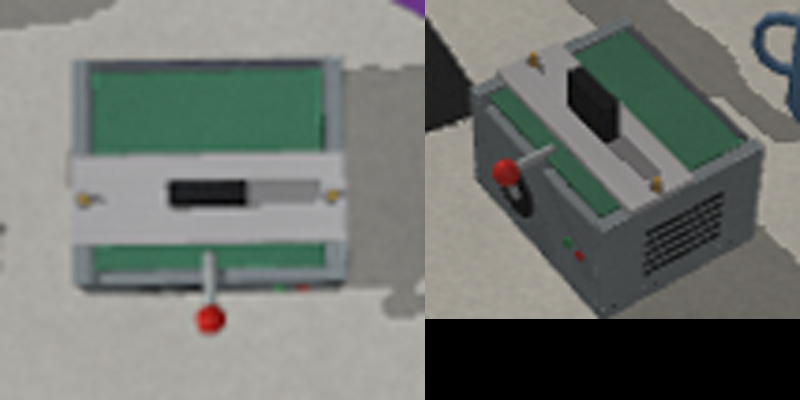

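The crop confirms it: the silver plate on the brass pins, with its black grip, lies across the flap. Pins in the top view are at about (226.6,169.8) and (276.4,169.2), and the red ball is at (252,194). Next I'll measure.

```bash
python3 - <<'E'
from h import *
np.set_printoptions(precision=4,suppress=True)
S=cv2.imread('pics/s0.png');T=cv2.imread('pics/t0.png')
def blobs(im,roi,f):
    x0,y0,x1,y1=roi;c=im[y0:y1,x0:x1];h=cv2.cvtColor(c,cv2.COLOR_BGR2HSV);m=f(h[...,0].astype(int),h[...,1].astype(int),h[...,2].astype(int)).astype(np.uint8)
    n,l,st,ce=cv2.connectedComponentsWithStats(m)
    return [(int(st[i,4]),ce[i]+[x0,y0]) for i in np.argsort(-st[1:,4])[:4]+1]
red=lambda h,s,v:((h<6)|(h>174))&(s>140)&(v>70)
br=lambda h,s,v:(h>10)&(h<30)&(s>80)
gr=lambda h,s,v:(v<45)
R={}
rs,rt=(235,140,320,222),(215,135,290,205)
for n,im,r in(('side',S,rs),('top',T,rt)):
    R[n]=[blobs(im,r,red)[:2],blobs(im,r,br),blobs(im,(258,150,285,182) if n=='side' else (238,160,268,178),gr)[:2]]
    print(n,R[n])
ball=tri(R['side'][0][0][1],R['top'][0][0][1]);print('ball',ball)
ps=sorted([b[1] for b in R['side'][1][:2]],key=lambda p:p[0]);pt=sorted([b[1] for b in R['top'][1][:2]],key=lambda p:p[0])
A,e1=tri(ps[0],pt[0]);B,e2=tri(ps[1],pt[1]);print('pins',A,e1,B,e2,np.linalg.norm(A-B))
d=A-B;d/=np.linalg.norm(d);print('yaw',np.degrees(np.arctan2(-d[0],d[1])),'mid',(A+B)/2)
# mat
for n,im,r,z in(('side',S,(150,125,245,195),.002),('top',T,(140,160,215,235),.002)):
    x0,y0,x1,y1=r;m=(im[y0:y1,x0:x1].max(2)<60).astype(np.uint8)
    c=max(cv2.findContours(m,0,1)[0],key=cv2.contourArea)
    P=np.array([onz(n,*(q[0]+[x0,y0]),z)[:2]*1000 for q in c],np.float32);print('mat',n,cv2.minAreaRect(P))
for nme,r in(('bottle',(150,100,190,140)),('mug',(230,80,270,120)),('motor',(345,112,380,145))):
    f=(lambda h,s,v:(h>100)&(h<125)&(s>70)) if nme!='motor' else (lambda h,s,v:v<80)
    b=blobs(T,r,f)[0];print(nme,b,onz('top',*b[1],.06))
E
```

```text
side [[(40, array([245.95, 185.45])), (4, array([265.5, 207.5]))], [(8, array([253.5, 155.5])), (8, array([286.5, 188.5]))], [(167, array([269.1737, 167.4491]))]]
top [[(20, array([251.75, 193.25]))], [(3, array([226.3333, 169.6667])), (2, array([276. , 168.5]))], [(64, array([251.3438, 168.3438]))]]
ball (array([0.4595, 0.0387, 0.098 ]), np.float64(0.0003938511652113214))
pins [0.5345 0.1176 0.1073] 0.0014028678226066082 [ 0.5369 -0.0384  0.1084] 0.0009190153377482467 0.15599391238139024
yaw 0.8506709685643797 mid [0.5357 0.0396 0.1078]
mat side ((448.9617919921875, 287.5260009765625), (188.6104736328125, 188.76901245117188), 83.62401580810547)
mat top ((450.64849853515625, 290.98779296875), (187.79087829589844, 186.56173706054688), 83.63198852539062)
bottle (148, array([176.1149, 130.527 ])) [0.672  0.2896 0.06  ]
mug (629, array([252.5056, 101.2051])) [0.7698 0.0356 0.06  ]
motor (203, array([356.734 , 134.7685])) [ 0.6546 -0.3109  0.06  ]
```

Emit:
{"name": "step_arm", "arguments": {
  "plan": [
    [[-35,-19,0],[0,0,0.12],100],
    [[-70,-38,0],[0,0,0.24],100],
    [[-105,-57,0],[0,0,0.36],100],
    [[-140,-76,0],[0,0,0.48],100],
    [[-175,-96,0],[0,0,0.6],100]
  ]
}}

```text
t: 0.52
tcp_pos: [0.3113, 0.3103, 0.2309]
tool_rot: [[-0.557, 0.83, -0.0], [0.83, 0.557, -0.001], [-0.0, -0.001, -1.0]]
wrist_force: [0.8, 0.6, 0.4]
finger_gap: 0.0854
gripper_force: 0.0
```

```bash
cat >> h.py <<'E'
from scipy.spatial.transform import Rotation as Ro
def go(p,yaw):
    "shift mm and turn (rad) in tool axes to TCP p, tool down, tool y at world angle yaw deg"
    s=bot.read_state(); R=np.array(s['tool_rot']); a=np.radians(yaw)
    y=np.array([np.cos(a),np.sin(a),0]); z=np.array([0,0,-1.]); G=np.c_[np.cross(y,z),y,z]
    d=R.T@(np.array(p)-s['tcp_pos'])*1000
    print('shift',d.round(1),'turn',Ro.from_matrix(R.T@G).as_rotvec().round(3),'| tcp',s['tcp_pos'].round(4),'q',s['joint_pos'].round(1),'F',s['wrist_force'].round(1),'gap',round(s['finger_gap']*1000,1),'gf',round(s['gripper_force'],1),'t',round(s['t'],2))
E
python3 -c "
from h import *
go((.5357,.0396,.2),.85)"
```

```text
shift [-349.9   35.5   31. ] turn [-0.001  0.     0.576] | tcp [0.3113 0.3103 0.2309] q [ 44.9   7.   -8.2  74.9  -0.  101. ] F [0.8 0.6 0.4] gap 85.4 gf 0.0 t 0.52
```

Emit:
{"name": "step_arm", "arguments": {
  "plan": [
    [[-38,4,0],[0,0,0.12],100],
    [[-76,8,0],[0,0,0.24],100],
    [[-114,12,0],[0,0,0.36],100],
    [[-152,15,0],[0,0,0.48],100],
    [[-190,19,0],[0,0,0.58],100]
  ]
}}

```text
t: 0.93
tcp_pos: [0.4336, 0.1634, 0.231]
tool_rot: [[-0.01, 1.0, -0.001], [1.0, 0.01, -0.0], [-0.0, -0.001, -1.0]]
wrist_force: [-0.1, 0.2, -0.6]
finger_gap: 0.0852
gripper_force: 0.0
```

```bash
python3 -c "
from h import *
go((.5357,.0396,.2),.85)"
```

```text
shift [-124.9  100.8   31. ] turn [-0.001  0.    -0.005] | tcp [0.4336 0.1634 0.231 ] q [ 20.6   9.7  -4.9  75.4   0.  110.1] F [-0.1  0.2 -0.6] gap 85.2 gf 0.0 t 0.93
```

Emit:
{"name": "step_arm", "arguments": {
  "plan": [
    [[-30,25,5],[0,0,0],60],
    [[-60,50,10],[0,0,0],60],
    [[-90,75,20],[0,0,0],60],
    [[-125,101,28],[0,0,-0.005],60],
    [[-125,101,31],[0,0,-0.005],60]
  ]
}}

```text
t: 1.35
tcp_pos: [0.5389, 0.0366, 0.1982]
tool_rot: [[-0.014, 1.0, -0.0], [1.0, 0.014, -0.003], [-0.003, -0.0, -1.0]]
wrist_force: [-0.2, 1.3, -0.2]
finger_gap: 0.0516
gripper_force: 0.0
```

```bash
python3 -c "
from h import *
go((.5357,.0396,.113),.85)"
```

```text
shift [ 3.2 -3.2 85.2] turn [-0.     0.003 -0.001] | tcp [0.5389 0.0366 0.1982] q [ 4.  19.3  2.8 73.6 -0.1 93.1] F [-0.2  1.3 -0.2] gap 51.6 gf 0.0 t 1.35
```

Emit:
{"name": "step_arm", "arguments": {
  "plan": [
    [[0,0,20],[0,0,0],60],
    [[0,0,45],[0,0,0],60],
    [[0,0,65],[0,0,0],60],
    [[0,0,70],[0,0,0],60],
    [[0,0,70],[0,0,0],60]
  ]
}}

```text
t: 1.77
tcp_pos: [0.5341, 0.042, 0.1283]
tool_rot: [[-0.021, 1.0, -0.005], [1.0, 0.021, -0.0], [-0.0, -0.005, -1.0]]
wrist_force: [0.4, 0.0, 0.3]
finger_gap: 0.0515
gripper_force: 0.0
```

```bash
python3 -c "
from h import *
cap('side','s1');cap('top','t1')
go((.5357,.0396,.113),.85)"
```

```text
shift [-2.6 -0.8 18.1] turn [ 0.001 -0.     0.006] | tcp [0.5365 0.0422 0.1311] q [ 4.5 21.6 -4.2 64.1  0.  93.3] F [-1.1  0.  -0.1] gap 51.4 gf 0.0 t 1.87
```

Emit:
{"name": "step_arm", "arguments": {
  "plan": [
    [[-1,0,8],[0,0,0],60],
    [[-2,0,17],[0,0,0.004],60],
    [[-2,0,17],[0,0,0.004],60],
    [[-2,0,17],[0,0,0.004],40],
    [[-2,0,17],[0,0,0.004],0]
  ],
  "force": 50
}}

```text
t: 2.28
tcp_pos: [0.5362, 0.04, 0.1134]
tool_rot: [[-0.017, 1.0, 0.0], [1.0, 0.017, 0.0], [0.0, 0.0, -1.0]]
wrist_force: [0.3, -0.2, 0.6]
finger_gap: 0.0278
gripper_force: 0.0
```

Emit:
{"name": "step_arm", "arguments": {
  "plan": [
    [[0,0,0],[0,0,0],0],
    [[0,0,0],[0,0,0],0],
    [[0,0,0],[0,0,0],0],
    [[0,0,0],[0,0,0],0],
    [[0,0,0],[0,0,0],0]
  ],
  "force": 50
}}

```text
t: 2.7
tcp_pos: [0.5362, 0.04, 0.1138]
tool_rot: [[-0.017, 1.0, 0.0], [1.0, 0.017, 0.0], [0.0, 0.0, -1.0]]
wrist_force: [-2.4, -0.1, 4.0]
finger_gap: 0.0134
gripper_force: 49.6
```

```bash
python3 -c "
from h import *
go((.5357,.0396,.113),.85)"
```

```text
shift [-0.4 -0.5  0.8] turn [ 0.    -0.     0.002] | tcp [0.5362 0.04   0.1138] q [ 4.3 22.5 -5.7 61.8  0.  93.3] F [-2.4 -0.1  4. ] gap 13.4 gf 49.6 t 2.7
```

Emit:
{"name": "step_arm", "arguments": {
  "plan": [
    [[0,0,-3],[0,0,0],0],
    [[0,0,-8],[0,0,0],0],
    [[0,0,-16],[0,0,0],0],
    [[0,0,-26],[0,0,0],0],
    [[0,0,-36],[0,0,0],0]
  ]
}}

```text
t: 3.12
tcp_pos: [0.5363, 0.04, 0.1503]
tool_rot: [[-0.017, 1.0, 0.0], [1.0, 0.017, -0.0], [-0.0, 0.0, -1.0]]
wrist_force: [1.2, 0.6, -1.3]
finger_gap: 0.013
gripper_force: 48.9
```

Emit:
{"name": "step_arm", "arguments": {
  "plan": [
    [[0,0,-8],[0,0,0],0],
    [[0,0,-16],[0,0,0],0],
    [[0,0,-22],[0,0,0],0],
    [[0,0,-25],[0,0,0],0],
    [[0,0,-25],[0,0,0],0]
  ]
}}

```text
t: 3.53
tcp_pos: [0.5367, 0.04, 0.1753]
tool_rot: [[-0.017, 1.0, 0.002], [1.0, 0.017, 0.0], [0.0, 0.002, -1.0]]
wrist_force: [0.6, -0.2, -1.0]
finger_gap: 0.0131
gripper_force: 48.9
```

```bash
python3 -c "
from h import *
t=cap('top','t2');s=cap('side','s2')
cv2.imwrite('pics/c2.png',np.hstack([cv2.resize(x,(400,400))[...,::-1] for x in (s[100:230,190:340],t[120:215,200:300])]))
go((.4498,.2893,.178),-6.4)"
```

```text
shift [250.8 -81.9  -3.8] turn [-0.     0.     0.129] | tcp [0.536  0.0399 0.1741] q [ 4.3 19.8 -0.2 70.1 -0.  93.3] F [ 0.5 -0.2 -0.9] gap 13.0 gf 48.9 t 3.63
```

View pics/c2.png

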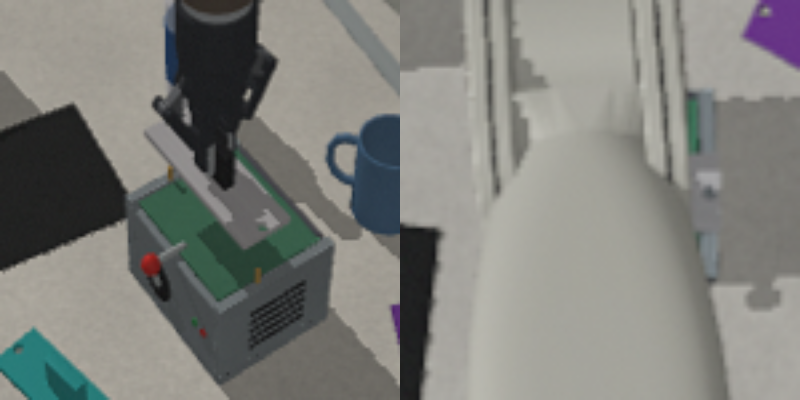

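The plate is held level and clear of both pins (left crop: pins at (170,172) and (258,275), plate between the fingers). Now I'll carry it to the mat.

Emit:
{"name": "step_arm", "arguments": {
  "plan": [
    [[15,-5,0],[0,0,0.01],0],
    [[40,-13,0],[0,0,0.02],0],
    [[66,-22,0],[0,0,0.04],0],
    [[93,-30,0],[0,0,0.05],0],
    [[120,-39,0],[0,0,0.065],0]
  ]
}}

```text
t: 4.05
tcp_pos: [0.4943, 0.16, 0.1736]
tool_rot: [[0.049, 0.999, -0.001], [0.999, -0.049, -0.0], [-0.0, -0.001, -1.0]]
wrist_force: [-0.0, 0.6, -0.9]
finger_gap: 0.0131
gripper_force: 48.9
```

Emit:
{"name": "step_arm", "arguments": {
  "plan": [
    [[27,-8,0],[0,0,0.01],0],
    [[54,-15,0],[0,0,0.03],0],
    [[80,-22,0],[0,0,0.045],0],
    [[104,-28,0],[0,0,0.055],0],
    [[120,-33,0],[0,0,0.06],0]
  ]
}}

```text
t: 4.47
tcp_pos: [0.4669, 0.2828, 0.1735]
tool_rot: [[0.106, 0.994, -0.001], [0.994, -0.106, 0.0], [-0.0, -0.001, -1.0]]
wrist_force: [0.7, -0.7, -1.7]
finger_gap: 0.0137
gripper_force: 48.9
```

```bash
python3 -c "
from h import *
go((.4498,.2893,.08),-6.4)"
```

```text
shift [  4.7 -17.6  93.5] turn [-0.001  0.     0.005] | tcp [0.4669 0.2828 0.1735] q [ 31.2  20.8   1.2  70.5   0.  127.3] F [ 0.7 -0.7 -1.7] gap 13.7 gf 48.9 t 4.47
```

Emit:
{"name": "step_arm", "arguments": {
  "plan": [
    [[2,-5,15],[0,0,0.003],0],
    [[4,-12,45],[0,0,0.005],0],
    [[5,-17,80],[0,0,0.005],0],
    [[5,-17,110],[0,0,0.005],0],
    [[5,-17,130],[0,0,0.005],0]
  ]
}}

```text
t: 4.88
tcp_pos: [0.4489, 0.2863, 0.0406]
tool_rot: [[0.112, 0.994, -0.005], [0.994, -0.112, -0.003], [-0.004, -0.004, -1.0]]
wrist_force: [0.4, -0.4, -1.7]
finger_gap: 0.0132
gripper_force: 48.9
```

Emit:
{"name": "step_arm", "arguments": {
  "plan": [
    [[0,0,8],[0,0,0],0],
    [[0,0,14],[0,0,0],0],
    [[0,0,18],[0,0,0],0],
    [[0,0,20],[0,0,0],0],
    [[0,0,20],[0,0,0],0]
  ]
}}

```text
t: 5.3
tcp_pos: [0.4524, 0.2879, 0.0251]
tool_rot: [[0.113, 0.994, 0.001], [0.994, -0.113, 0.001], [0.001, 0.001, -1.0]]
wrist_force: [0.5, 0.2, -1.7]
finger_gap: 0.0133
gripper_force: 48.9
```

```bash
python3 -c "
from h import *
cap('side','s3')
go((.4498,.2893,.0148),-6.4)"
```

```text
shift [ 1.  -2.8 10.5] turn [ 0.002 -0.001 -0.001] | tcp [0.4524 0.288  0.0253] q [ 32.5  27.9 -12.2  49.7   0.  129. ] F [ 0.4 -0.6 -1.7] gap 13.2 gf 48.9 t 5.35
```

View pics/s3.png

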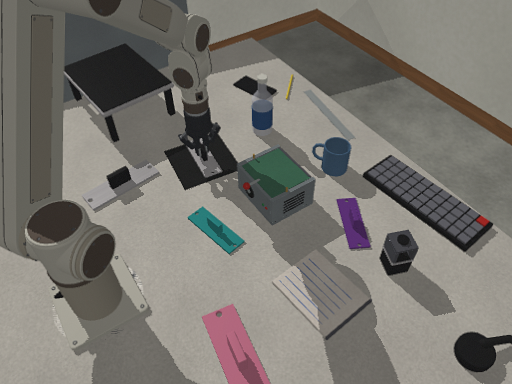

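The plate is over the mat's centre, around (205,160). I'll lower it gently until it touches.

Emit:
{"name": "step_arm", "arguments": {
  "plan": [
    [[1,-2,3],[0,0,0],0],
    [[1,-2.5,6],[0,0,0],0],
    [[1,-2.5,8],[0,0,0],0],
    [[1,-2.5,9],[0,0,0],0],
    [[1,-2.5,10],[0,0,0],0]
  ]
}}

```text
t: 5.77
tcp_pos: [0.449, 0.2887, 0.0148]
tool_rot: [[0.113, 0.994, -0.0], [0.994, -0.113, -0.0], [-0.0, -0.0, -1.0]]
wrist_force: [-3.8, -2.5, 11.1]
finger_gap: 0.0128
gripper_force: 50.8
```

Emit:
{"name": "step_arm", "arguments": {
  "plan": [
    [[0,0,0.5],[0,0,0],0],
    [[0,0,1],[0,0,0],0],
    [[0,0,1],[0,0,0],0],
    [[0,0,1],[0,0,0],0],
    [[0,0,1],[0,0,0],0]
  ]
}}

```text
t: 6.18
tcp_pos: [0.4491, 0.2888, 0.0148]
tool_rot: [[0.113, 0.994, 0.0], [0.994, -0.113, 0.0], [0.0, 0.0, -1.0]]
wrist_force: [-3.5, -1.8, 9.9]
finger_gap: 0.0131
gripper_force: 50.5
```

Emit:
{"name": "step_arm", "arguments": {
  "plan": [
    [[0,0,0],[0,0,0],10],
    [[0,0,0],[0,0,0],25],
    [[0,0,0],[0,0,0],50],
    [[0,0,0],[0,0,0],50],
    [[0,0,0],[0,0,0],50]
  ]
}}

```text
t: 6.6
tcp_pos: [0.4493, 0.2888, 0.0132]
tool_rot: [[0.113, 0.994, 0.0], [0.994, -0.113, 0.0], [0.0, 0.0, -1.0]]
wrist_force: [-0.7, -0.1, 0.2]
finger_gap: 0.0427
gripper_force: 0.0
```

Emit:
{"name": "step_arm", "arguments": {
  "plan": [
    [[0,0,-15],[0,0,0],50],
    [[0,0,-45],[0,0,0],50],
    [[0,0,-80],[0,0,0],50],
    [[0,0,-120],[0,0,0],50],
    [[0,0,-160],[0,0,0],50]
  ]
}}

```text
t: 7.02
tcp_pos: [0.4486, 0.2884, 0.1742]
tool_rot: [[0.113, 0.994, -0.002], [0.994, -0.113, -0.001], [-0.001, -0.001, -1.0]]
wrist_force: [0.8, 0.5, -0.8]
finger_gap: 0.0422
gripper_force: 0.0
```

```bash
python3 -c "
from h import *
go((.4595,.0386,.2),90.85)"
```

```text
shift [-247.    39.   -25.5] turn [-0.002 -0.    -1.699] | tcp [0.4486 0.2884 0.1742] q [ 32.7  19.4  -0.7  70.   -0.  129.2] F [ 0.8  0.5 -0.8] gap 42.2 gf 0.0 t 7.02
```

Emit:
{"name": "step_arm", "arguments": {
  "plan": [
    [[-25,4,-10],[0,0,-0.12],50],
    [[-50,8,-20],[0,0,-0.24],50],
    [[-75,12,-25],[0,0,-0.36],50],
    [[-100,16,-25],[0,0,-0.48],50],
    [[-125,20,-25],[0,0,-0.6],50]
  ]
}}

```text
t: 7.43
tcp_pos: [0.4552, 0.1614, 0.1988]
tool_rot: [[-0.474, 0.881, 0.001], [0.881, 0.474, 0.0], [-0.0, 0.001, -1.0]]
wrist_force: [0.5, 0.0, -1.0]
finger_gap: 0.043
gripper_force: 0.0
```

```bash
python3 -c "
from h import *
t=cap('top','t4')
cv2.imwrite('pics/c4.png',cv2.resize(t[150:245,130:230],(600,570))[...,::-1])
go((.4595,.0386,.2),90.85)"
```

```text
shift [-106.7  -52.2   -1.1] turn [-0.003  0.002 -1.091] | tcp [0.4548 0.1573 0.1985] q [19.2 12.7 -6.1 71.3 -0.2 80.9] F [-1.6 -2.5 -0.9] gap 42.7 gf 0.0 t 7.48
```

View pics/c4.png

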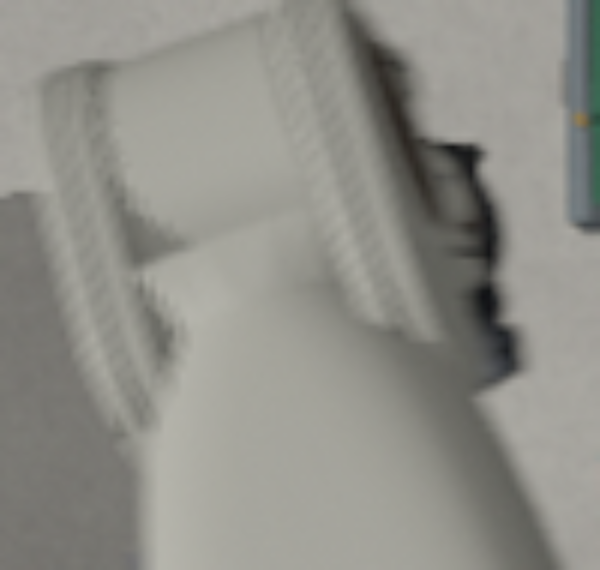

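The arm still hides the mat in this top crop, so I'll check the plate later. On to the ball.

Emit:
{"name": "step_arm", "arguments": {
  "plan": [
    [[-22,-11,0],[0,0,-0.12],50],
    [[-44,-22,0],[0,0,-0.24],50],
    [[-66,-33,0],[0,0,-0.36],50],
    [[-88,-43,0],[0,0,-0.48],50],
    [[-107,-52,0],[0,0,-0.6],50]
  ]
}}

```text
t: 7.9
tcp_pos: [0.459, 0.0422, 0.1982]
tool_rot: [[-0.887, 0.461, -0.0], [0.461, 0.887, -0.0], [-0.0, -0.0, -1.0]]
wrist_force: [0.3, -0.2, -0.3]
finger_gap: 0.0426
gripper_force: 0.0
```

Emit:
{"name": "step_arm", "arguments": {
  "plan": [
    [[0,0,0],[0,0,-0.12],50],
    [[0,0,0],[0,0,-0.24],50],
    [[0,0,0],[0,0,-0.36],50],
    [[0,0,0],[0,0,-0.48],50],
    [[0,0,0],[0,0,-0.49],50]
  ]
}}

```text
t: 8.32
tcp_pos: [0.459, 0.0434, 0.1981]
tool_rot: [[-1.0, -0.008, -0.0], [-0.008, 1.0, 0.0], [0.0, 0.0, -1.0]]
wrist_force: [-0.0, -0.6, 0.4]
finger_gap: 0.0426
gripper_force: 0.0
```

```bash
python3 - <<'E'
from h import *
np.set_printoptions(precision=4,suppress=True)
S=cap('side','s5');T=cap('top','t5')
def red(im,r):
    x0,y0,x1,y1=r;h=cv2.cvtColor(im[y0:y1,x0:x1],cv2.COLOR_RGB2HSV).astype(int)
    m=(((h[...,0]<6)|(h[...,0]>174))&(h[...,1]>140)&(h[...,2]>70)).astype(np.uint8)
    n,l,st,ce=cv2.connectedComponentsWithStats(m);i=1+np.argmax(st[1:,4]);return st[i,4],ce[i]+[x0,y0]
print(red(S,(235,140,262,205)))
x=S[120:195,160:245];cv2.imwrite('pics/c5.png',cv2.resize(np.hstack([x,S[130:205,225:310]]),None,fx=4.7,fy=4.7)[...,::-1])
go((.4595,.0386,.08),90.85)
E
```

```text
(np.int32(40), array([246.   , 185.325]))
shift [ -0.5  -4.9 118.1] turn [-0.    -0.    -0.012] | tcp [0.459  0.0435 0.1981] q [ 5.4 10.5 -9.  70.6 -0.   5.2] F [-0.7 -0.1 -0.2] gap 42.8 gf 0.0 t 8.42
```

View pics/c5.png

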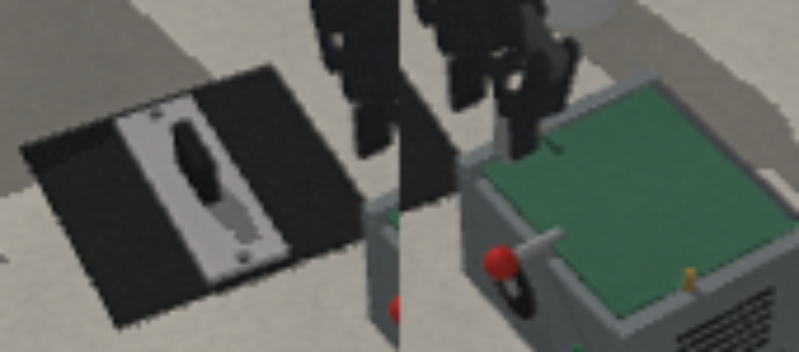

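The plate lies flat and central on the mat (left crop), and the flap is free with the ball at (246,185). Descending on the ball.

Emit:
{"name": "step_arm", "arguments": {
  "plan": [
    [[0,-2,20],[0,0,-0.006],50],
    [[0,-5,50],[0,0,-0.012],50],
    [[0,-5,80],[0,0,-0.012],50],
    [[0,-5,105],[0,0,-0.012],50],
    [[0,-5,118],[0,0,-0.012],50]
  ]
}}

```text
t: 8.83
tcp_pos: [0.4569, 0.0383, 0.0773]
tool_rot: [[-1.0, -0.015, -0.005], [-0.015, 1.0, -0.0], [0.005, -0.0, -1.0]]
wrist_force: [-1.1, 0.2, -0.0]
finger_gap: 0.0428
gripper_force: 0.0
```

Emit:
{"name": "step_arm", "arguments": {
  "plan": [
    [[0,0,0],[0,0,0],50],
    [[0,0,0],[0,0,0],20],
    [[0,0,0],[0,0,0],0],
    [[0,0,0],[0,0,0],0],
    [[0,0,0],[0,0,0],0]
  ],
  "force": 25
}}

```text
t: 9.25
tcp_pos: [0.46, 0.0382, 0.0815]
tool_rot: [[-1.0, -0.017, 0.002], [-0.017, 1.0, -0.001], [-0.002, -0.001, -1.0]]
wrist_force: [0.4, -2.4, 0.7]
finger_gap: 0.0182
gripper_force: 24.5
```

```bash
python3 -c "
from h import *
go((.4595,.0386,.079),90.85)
for th in np.arange(0,1.76,.125):
    c,s=np.cos(th),np.sin(th); print(round(th,3),round((-162*c+4*s+162),1),round(162*s+4*c-4,1))
"
```

```text
shift [0.5 0.4 2.5] turn [-0.001  0.002  0.003] | tcp [0.46   0.0382 0.0815] q [  4.8  16.7 -19.9  53.3  -0.    3.8] F [ 0.4 -2.4  0.7] gap 18.2 gf 24.5 t 9.25
0.0 0.0 0.0
0.125 1.8 20.2
0.25 6.0 40.0
0.375 12.7 59.1
0.5 21.7 77.2
0.625 33.0 94.0
0.75 46.2 109.4
0.875 61.2 122.9
1.0 77.8 134.5
1.125 95.8 143.9
1.25 114.7 151.0
1.375 134.4 155.7
1.5 154.5 157.9
1.625 174.8 157.5
1.75 194.8 154.7
```

Emit:
{"name": "step_arm", "arguments": {
  "plan": [
    [[0,0,-10],[0,0,0],0],
    [[-2,0,-20],[0,0,0],0],
    [[-4,0,-30],[0,0,0],0],
    [[-6,0,-40],[0,0,0],0],
    [[-9,0,-50],[0,0,0],0]
  ]
}}

```text
t: 9.67
tcp_pos: [0.469, 0.0383, 0.1316]
tool_rot: [[-1.0, -0.018, 0.002], [-0.018, 1.0, -0.001], [-0.002, -0.001, -1.0]]
wrist_force: [1.5, -1.4, -2.3]
finger_gap: 0.0182
gripper_force: 24.4
```

```bash
python3 -c "
from h import *
go((.4595,.0386,.079),90.85)
cap('side','s6')"
```

```text
shift [ 9.7  0.5 52.6] turn [-0.001  0.002  0.003] | tcp [0.469  0.0383 0.1316] q [  4.7  14.4 -14.4  61.   -0.    3.7] F [ 1.5 -1.4 -2.3] gap 18.2 gf 24.4 t 9.67
```

View pics/s6.png

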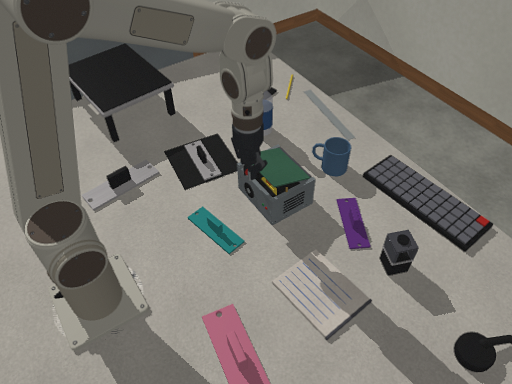

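The flap is opening, with the yellow cassette visible at (272,187). Continuing along the arc.

Emit:
{"name": "step_arm", "arguments": {
  "plan": [
    [[-5,0,-13],[0,0,0],0],
    [[-13,0,-27],[0,0,0],0],
    [[-22,0,-41],[0,0,0],0],
    [[-32,0,-54],[0,0,0],0],
    [[-43,0,-65],[0,0,0],0]
  ]
}}

```text
t: 10.13
tcp_pos: [0.5111, 0.0388, 0.1964]
tool_rot: [[-1.0, -0.018, 0.0], [-0.018, 1.0, -0.001], [-0.0, -0.001, -1.0]]
wrist_force: [1.2, -2.3, -2.4]
finger_gap: 0.0176
gripper_force: 24.5
```

```bash
python3 -c "
from h import *
go((.4595,.0386,.079),90.85)
for th in (.9,1,1.1,1.2,1.3,1.4,1.5,1.6,1.7,1.75):
    c,s=np.cos(th),np.sin(th); print(round(th,3),round((-162*c+4*s+162-52),1),round(162*s+4*c-4-115,1))
"
```

```text
shift [ 51.6   0.8 117.4] turn [-0.001  0.     0.003] | tcp [0.5111 0.0388 0.1964] q [ 4.4 16.2 -1.8 72.  -0.1  3.4] F [ 1.2 -2.3 -2.4] gap 17.6 gf 24.5 t 10.13
0.9 12.4 10.4
1 25.8 19.5
1.1 40.1 27.2
1.2 55.0 33.4
1.3 70.5 38.2
1.4 86.4 41.3
1.5 102.5 42.9
1.6 118.7 42.8
1.7 134.8 41.1
1.75 142.8 39.7
```

Emit:
{"name": "step_arm", "arguments": {
  "plan": [
    [[-12,0,-10],[0,0,0],0],
    [[-26,0,-19],[0,0,0],0],
    [[-40,0,-27],[0,0,0],0],
    [[-55,0,-33],[0,0,0],0],
    [[-70,0,-38],[0,0,0],0]
  ]
}}

```text
t: 10.55
tcp_pos: [0.5814, 0.0396, 0.2343]
tool_rot: [[-1.0, -0.017, 0.001], [-0.017, 1.0, -0.002], [-0.001, -0.002, -1.0]]
wrist_force: [-0.5, -4.3, -1.7]
finger_gap: 0.0182
gripper_force: 24.7
```

Emit:
{"name": "step_arm", "arguments": {
  "plan": [
    [[-16,0,-3],[0,0,0],0],
    [[-32,0,-5],[0,0,0],0],
    [[-48,0,-5],[0,0,0],0],
    [[-64,0,-3],[0,0,0],0],
    [[-70,0,-2],[0,0,0],0]
  ]
}}

```text
t: 10.97
tcp_pos: [0.6536, 0.0404, 0.2367]
tool_rot: [[-1.0, -0.017, 0.005], [-0.017, 1.0, -0.002], [-0.005, -0.002, -1.0]]
wrist_force: [-0.8, -5.1, 4.6]
finger_gap: 0.018
gripper_force: 25.7
```

```bash
python3 -c "
from h import *
go((.5407,.04,.25),90.85)"
```

```text
shift [112.8   1.4 -13.8] turn [-0.002  0.005  0.002] | tcp [0.6536 0.0404 0.2367] q [ 3.6 32.1 28.4 86.1 -0.1  2.7] F [-0.8 -5.1  4.6] gap 18.0 gf 25.7 t 10.97
```

Emit:
{"name": "step_arm", "arguments": {
  "plan": [
    [[0,0,0],[0,0,0],25],
    [[0,0,0],[0,0,0],50],
    [[0,0,0],[0,0,0],50],
    [[0,0,-20],[0,0,0],50],
    [[0,0,-50],[0,0,0],50]
  ]
}}

```text
t: 11.38
tcp_pos: [0.6485, 0.0425, 0.282]
tool_rot: [[-1.0, -0.019, -0.009], [-0.019, 1.0, 0.0], [0.009, 0.0, -1.0]]
wrist_force: [1.4, 0.9, 0.7]
finger_gap: 0.0428
gripper_force: 0.0
```

Emit:
{"name": "step_arm", "arguments": {
  "plan": [
    [[20,0,-10],[0,0,0],50],
    [[55,0,-10],[0,0,0],50],
    [[95,0,-10],[0,0,0],50],
    [[135,0,0],[0,0,0],50],
    [[175,0,0],[0,0,0],50]
  ]
}}

```text
t: 11.8
tcp_pos: [0.4728, 0.0392, 0.2838]
tool_rot: [[-1.0, -0.019, -0.002], [-0.019, 1.0, 0.001], [0.002, 0.001, -1.0]]
wrist_force: [0.0, -0.4, 0.0]
finger_gap: 0.0422
gripper_force: 0.0
```

Emit:
{"name": "step_arm", "arguments": {
  "plan": [
    [[30,30,0],[0,0,0],50],
    [[50,60,0],[0,0,0],50],
    [[50,95,0],[0,0,0],50],
    [[50,130,0],[0,0,0],50],
    [[50,160,0],[0,0,0],50]
  ]
}}

```text
t: 12.22
tcp_pos: [0.4215, 0.1998, 0.2861]
tool_rot: [[-1.0, -0.019, 0.001], [-0.019, 1.0, 0.002], [-0.001, 0.002, -1.0]]
wrist_force: [-0.1, 0.5, 0.7]
finger_gap: 0.0428
gripper_force: 0.0
```

```bash
python3 -c "
from h import *
t=cap('top','t7');s=cap('side','s7')
cv2.imwrite('pics/c7.png',np.hstack([cv2.resize(x,(400,400),interpolation=cv2.INTER_CUBIC)[...,::-1] for x in (s[120:220,225:325],t[115:215,205:305])]))
go((.5407,.04,.2),90.85)"
```

```text
shift [-114.8 -164.6   85. ] turn [0.002 0.    0.01 ] | tcp [0.4219 0.2016 0.2853] q [25.5  9.   2.3 83.3  0.1 24.1] F [-0.2  0.   0.4] gap 43.0 gf 0.0 t 12.32
```

View pics/c7.png

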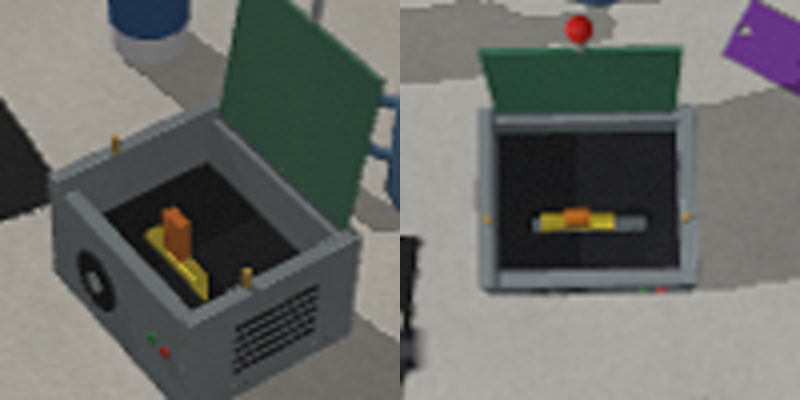

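The flap stands open (ball at about top (250,122)). The orange tab is at (577,216) in the crop, i.e. top (249,169); the cassette sits a little left of the channel's centre. I'll measure the tab next.

```bash
python3 - <<'E'
from h import *
np.set_printoptions(precision=4,suppress=True)
for n,r in(('side',(255,160,285,200)),('top',(235,155,270,185))):
    im=cv2.imread(f"pics/{n[0]}7.png");x0,y0,x1,y1=r;h=cv2.cvtColor(im[y0:y1,x0:x1],cv2.COLOR_BGR2HSV).astype(int)
    for nm,a,b in(('or',4,17),('ye',20,34)):
        m=((h[...,0]>=a)&(h[...,0]<=b)&(h[...,1]>130)&(h[...,2]>60)).astype(np.uint8)
        k,l,st,ce=cv2.connectedComponentsWithStats(m);i=1+np.argmax(st[1:,4]);print(n,nm,st[i]+[x0,y0,0,0,0],ce[i]+[x0,y0])
        if n=='top':print(onz(n,*(ce[i]+[x0,y0]),.087 if nm=='or' else .054), 'edges y',[onz(n,u-.5,ce[i][1]+y0,.088 if nm=='or' else .054)[1] for u in (st[i][0]+x0,st[i][0]+x0+st[i][2])])
        else: print(onz(n,*(ce[i]+[x0,y0]),.072))
m=np.array([.5557,.040]);a=np.radians(.85);print('channel',m-.015*np.array([np.cos(a),np.sin(a)]))
E
```

```text
side or [265 171   8  14  82] [268.8049 177.6951]
[0.5412 0.0487 0.072 ]
side ye [261 176  16  19  83] [269.6386 185.4458]
[0.5262 0.0229 0.072 ]
top or [246 167   7   5  30] [248.7    168.8667]
[0.5386 0.0483 0.087 ] edges y [np.float64(0.058452446855944834), np.float64(0.03606706310549951)]
top ye [240 168   7   5  27] [242.8148 169.8519]
[0.5397 0.0687 0.054 ] edges y [np.float64(0.07962068545087994), np.float64(0.05655331343307025)]
channel [0.5407 0.0398]
```

Emit:
{"name": "step_arm", "arguments": {
  "plan": [
    [[-24,-30,5],[0,0,0],50],
    [[-48,-61,15],[0,0,0],50],
    [[-72,-92,30],[0,0,0],50],
    [[-96,-124,50],[0,0,0.005],50],
    [[-115,-156,75],[0,0,0.01],50]
  ]
}}

```text
t: 12.73
tcp_pos: [0.5395, 0.0468, 0.2144]
tool_rot: [[-1.0, -0.008, 0.003], [-0.008, 1.0, 0.001], [-0.003, 0.001, -1.0]]
wrist_force: [1.5, 0.8, -0.4]
finger_gap: 0.0425
gripper_force: 0.0
```

Emit:
{"name": "step_arm", "arguments": {
  "plan": [
    [[0,0,10],[0,0,0],50],
    [[0,0,40],[0,0,0],50],
    [[0,0,60],[0,0,0],50],
    [[0,0,70],[0,0,0],50],
    [[0,0,70],[0,0,0],50]
  ]
}}

```text
t: 13.15
tcp_pos: [0.5354, 0.0482, 0.1414]
tool_rot: [[-1.0, -0.008, -0.006], [-0.008, 1.0, -0.0], [0.006, -0.0, -1.0]]
wrist_force: [-0.6, -0.0, 0.2]
finger_gap: 0.0428
gripper_force: 0.0
```

```bash
python3 -c "
from h import *
cap('side','s8')
go((.540,.0483,.061),90.85)"
```

```text
shift [-3.4 -0.2 82.3] turn [ 0.    -0.003 -0.007] | tcp [0.5368 0.0485 0.1433] q [ 5.2 21.3 -2.7 66.1  0.   4.7] F [0.2 0.4 1.2] gap 42.7 gf 0.0 t 13.2
```

Emit:
{"name": "step_arm", "arguments": {
  "plan": [
    [[-1,0,15],[0,0,-0.007],50],
    [[-2,0,40],[0,0,-0.007],50],
    [[-2,0,60],[0,0,-0.007],50],
    [[-2,0,68],[0,0,-0.007],50],
    [[-2,0,68],[0,0,-0.007],50]
  ]
}}

```text
t: 13.62
tcp_pos: [0.5393, 0.0487, 0.0754]
tool_rot: [[-1.0, -0.016, -0.002], [-0.016, 1.0, -0.0], [0.002, -0.0, -1.0]]
wrist_force: [0.2, -0.6, -1.0]
finger_gap: 0.0426
gripper_force: 0.0
```

Emit:
{"name": "step_arm", "arguments": {
  "plan": [
    [[0,0,4],[0,0,0],50],
    [[0,0,10],[0,0,0],50],
    [[0,0,12],[0,0,0],50],
    [[0,0,12],[0,0,0],50],
    [[0,0,12],[0,0,0],50]
  ]
}}

```text
t: 14.03
tcp_pos: [0.5404, 0.0485, 0.0643]
tool_rot: [[-1.0, -0.015, 0.001], [-0.015, 1.0, 0.0], [-0.001, 0.0, -1.0]]
wrist_force: [-0.8, -1.7, 0.4]
finger_gap: 0.0424
gripper_force: 0.0
```

Emit:
{"name": "step_arm", "arguments": {
  "plan": [
    [[0,0,0],[0,0,0],30],
    [[0,0,0],[0,0,0],10],
    [[0,0,0],[0,0,0],0],
    [[0,0,0],[0,0,0],0],
    [[0,0,0],[0,0,0],0]
  ],
  "force": 40
}}

```text
t: 14.45
tcp_pos: [0.5405, 0.0485, 0.0643]
tool_rot: [[-1.0, -0.015, 0.001], [-0.015, 1.0, 0.0], [-0.001, 0.0, -1.0]]
wrist_force: [-0.1, 0.4, 2.3]
finger_gap: 0.019
gripper_force: 42.0
```

```bash
python3 -c "
from h import *
go((.540,.0483,.061),90.85)"
```

```text
shift [ 0.5 -0.2  3.3] turn [0.    0.001 0.   ] | tcp [0.5405 0.0485 0.0643] q [ 5.1 25.9 -8.7 55.4  0.   4.3] F [-0.1  0.4  2.3] gap 19.0 gf 42.0 t 14.45
```

Emit:
{"name": "step_arm", "arguments": {
  "plan": [
    [[0,0,-4],[0,0,0],0],
    [[0,0,-12],[0,0,0],0],
    [[0,0,-22],[0,0,0],0],
    [[0,0,-34],[0,0,0],0],
    [[0,0,-46],[0,0,0],0]
  ]
}}

```text
t: 14.87
tcp_pos: [0.5402, 0.0486, 0.1111]
tool_rot: [[-1.0, -0.015, 0.0], [-0.015, 1.0, 0.0], [-0.0, 0.0, -1.0]]
wrist_force: [0.3, -0.6, -0.5]
finger_gap: 0.0189
gripper_force: 41.8
```

Emit:
{"name": "step_arm", "arguments": {
  "plan": [
    [[0,0,-14],[0,0,0],0],
    [[0,0,-30],[0,0,0],0],
    [[0,0,-48],[0,0,0],0],
    [[0,0,-66],[0,0,0],0],
    [[0,0,-84],[0,0,0],0]
  ]
}}

```text
t: 15.28
tcp_pos: [0.5401, 0.0485, 0.1958]
tool_rot: [[-1.0, -0.015, 0.001], [-0.015, 1.0, 0.0], [-0.001, 0.0, -1.0]]
wrist_force: [0.7, 0.1, -0.4]
finger_gap: 0.0188
gripper_force: 41.8
```

Emit:
{"name": "step_arm", "arguments": {
  "plan": [
    [[0,0,-16],[0,0,0],0],
    [[0,0,-30],[0,0,0],0],
    [[0,0,-42],[0,0,0],0],
    [[0,0,-50],[0,0,0],0],
    [[0,0,-52],[0,0,0],0]
  ]
}}

```text
t: 15.7
tcp_pos: [0.541, 0.0486, 0.2484]
tool_rot: [[-1.0, -0.015, 0.004], [-0.015, 1.0, 0.0], [-0.004, 0.0, -1.0]]
wrist_force: [0.9, 0.9, -0.6]
finger_gap: 0.0196
gripper_force: 41.8
```

Emit:
{"name": "step_arm", "arguments": {
  "plan": [
    [[0,0,0],[0,0,0],0],
    [[0,0,0],[0,0,0],0],
    [[0,0,0],[0,0,0],0],
    [[0,0,0],[0,0,0],0],
    [[0,0,0],[0,0,0],0]
  ]
}}

```text
t: 16.12
tcp_pos: [0.5397, 0.0485, 0.2451]
tool_rot: [[-1.0, -0.015, -0.002], [-0.015, 1.0, -0.0], [0.002, -0.0, -1.0]]
wrist_force: [-0.7, 0.7, -1.1]
finger_gap: 0.0193
gripper_force: 41.8
```

```bash
python3 -c "
from h import *
s=cap('side','s9')
cv2.imwrite('pics/c9.png',cv2.resize(s[60:230,150:360],None,fx=3.5,fy=3.5,interpolation=cv2.INTER_CUBIC)[...,::-1])
st=bot.read_state();print(st['joint_vel'].round(2))
go((.540,.0483,.061),90.85)"
```

```text
[-0.03 -0.12  0.28 -0.05  0.01  0.06]
shift [ -0.4  -0.2 184.2] turn [-0.    -0.001  0.   ] | tcp [0.5398 0.0485 0.2452] q [ 5.1 18.4  8.6 80.3 -0.   4.3] F [-0.5  0.4 -0.4] gap 18.9 gf 41.8 t 16.17
```

View pics/c9.png

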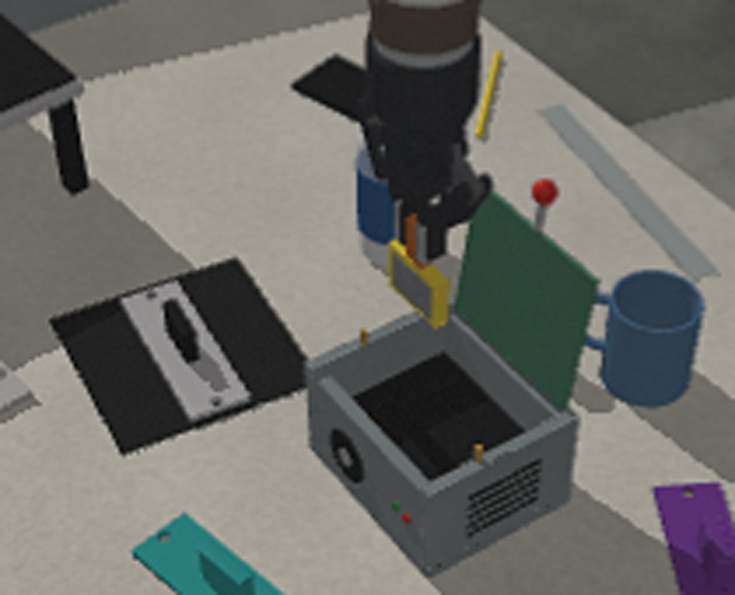

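The cassette is held upright, its lower edge about 9.8 cm above the rim. The flap is open and the plate is on the mat. I'll let it settle briefly and hand in.

Emit:
{"name": "step_arm", "arguments": {
  "plan": [
    [[0,0,0],[0,0,0],0],
    [[0,0,0],[0,0,0],0],
    [[0,0,0],[0,0,0],0],
    [[0,0,0],[0,0,0],0],
    [[0,0,0],[0,0,0],0]
  ]
}}

```text
t: 16.58
tcp_pos: [0.5401, 0.0485, 0.2459]
tool_rot: [[-1.0, -0.015, 0.0], [-0.015, 1.0, 0.0], [-0.0, 0.0, -1.0]]
wrist_force: [-0.9, 0.3, -0.4]
finger_gap: 0.019
gripper_force: 41.8
```

```bash
python3 -c "
from h import *
print(bot.sign_off())"
```

```text
the job is handed in; nothing more can be done
None
```

I handed the job in at about 16.6 s with the keeper plate flat on the middle of the mat, the flap standing open, and the cassette held upright and still about 10 cm above the rim; the arm never went near the bottle, motor or mug.

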